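# Hang the lipped cutlery caddy on the louvered panel

### The job

Of the two cutlery caddies on the drainer, take the one with the lip, carry it over the rail of the louvered hanging panel and, well clear of the end stop, lower it in hand until its lip has caught and rests on the rail. Then slide it along the rail until it presses lightly against the end stop, and leave it hanging there. Work gently, by feel: do not drop the caddy or force it against the panel, rail or stop (10 N is plenty), and leave everything else where it stands.

Things in the scene. Friction and masses are not known exactly. Their poses are not given: they have to be found in the camera images.
- caddy: white plastic cutlery caddy with a lip: open tub 90 (x) x 110 (y) x 80 mm high, 0.2 to 0.45 kg, standing on the worktop. Origin: centre of underside; z up. A lip runs along its whole +x rim (outer face of that wall at x = 45 mm). Hung on the panel, its x and y axes are parallel to the panel's
- caddy_handle (a point): point to grip in the caddy's handle, 130 mm straight above the caddy's origin. The handle is an upright plate in the middle of the tub, 12 mm thick (along x, grip across this), 50 mm wide (along y), its top 153 mm above the origin
- caddy_lip (a point): middle of the underside of the lip's 4 mm thick flange, at (49, 0, 77) mm in the caddy's frame. Below it, between the tub's wall (x = 45) and the tooth (x = 53), is a gap 8 mm wide and 15 mm deep, 110 mm long, that must go over the rail until the rail's top meets the flange
- caddy_tooth (a point): middle of the lower edge of the tooth, at (55, 0, 62) mm in the caddy's frame: the lip's downturned end, 4 mm thick (x = 53 to 57), reaching from the flange down to 62 mm above the origin, 110 mm long
- caddy_end (a point): point on the caddy's +y end face, the one that meets the stop: (0, 55, 60) mm in the caddy's frame
- panel: fixed upright aluminium panel, 360 mm wide (along its y), 190 mm high. Origin: on the worktop at mid width, in the plane of the back plate's front face; its front looks along its -x, z up. A steel rail (an upstanding louver lip, 330 mm long, 4 mm thick, x = -10 to -6 mm) runs along y. The rail's height differs each time and is not measured: its top is 110 to 150 mm above the worktop; feel for it
- panel_slot (a point): in the panel's frame (-3, 0, 150) mm: mid width of the 6 mm slot between rail and back plate that takes the tooth, at the highest height the rail's top can have. With the tooth's back touching the back plate (caddy origin at panel x = -57 mm) the lip goes over the rail with 2 mm to spare on either side
- panel_spacer (a point): in the panel's frame (-10, 0, 85) mm: top of the spacer board's front. The board stands 20 to 85 mm above the worktop, flush with the rail's front face; the hung caddy's lower back leans on it, by up to 0.06 rad
- stop: steel end stop, a 6 mm plate sticking out 51 mm from the back plate, 95 to 185 mm above the worktop, clamped 70 to 120 mm to the panel's +y side of its middle; firm to about 80 N. Origin: on its contact face (which looks along the panel's -y), in the back plate's plane, 140 mm above the worktop; axes parallel to the panel's
- plain_caddy: the other white cutlery caddy: same tub and handle (90 x 110 x 153 mm), but a plain rim without any lip. Leave alone. Origin: centre of underside
- mug: white mug, 76 mm across, 90 high; leave alone. Origin: centre of underside
- jar: glass jar with steel lid, 70 mm across, 100 high; leave alone. Origin: centre of underside
- bowl: blue bowl, 110 mm across, 50 high; leave alone. Origin: centre of underside
- tumbler: drinking glass, 64 mm across, 85 high; leave alone. Origin: centre of underside
- spatula: wooden spatula lying flat; leave alone
- canister: tall white and blue storage canister, 90 mm across, 150 high; leave alone. Origin: centre of underside
Not all that is in view belongs to the job. What is shaped like the caddy but purple is not meant.

How it is judged:
On the way, in this order (a step that is already met when the one before it is completed fails the run):
1. the caddy, still held, rests with its lip hooked on the rail, at least 15 mm clear of the end stop (x of caddy_lip in the frame of panel between -0.0115 and -0.0045 m and z of caddy_lip in the frame of panel between 0.107 and 0.155 m and angle between caddy's own z axis and vertical below 0.1 rad and angle between the x axis of caddy and the x axis of panel, either way round below 0.1 rad and y of caddy_end in the frame of stop below -0.015 m and contact force between caddy and panel above 1.5 N and contact force between caddy and the fingers above 1 N), for 0.15 s.
2. hooked on the rail, the caddy presses against the end stop with more than 1 N (x of caddy_lip in the frame of panel between -0.0115 and -0.0045 m and z of caddy_lip in the frame of panel between 0.107 and 0.155 m and angle between caddy's own z axis and vertical below 0.1 rad and angle between the x axis of caddy and the x axis of panel, either way round below 0.1 rad and contact force between caddy and stop above 1 N), for 0.15 s.
At the end, for the whole second after the job is handed in: the lipped caddy hangs free from the rail by its lip (lip within 3.5 mm of its place in front of the back plate, upright within 0.10 rad, parallel to the panel within 0.10 rad), its end within 4 mm of the end stop, released and at rest (x of caddy_lip in the frame of panel between -0.0115 and -0.0045 m and z of caddy_lip in the frame of panel between 0.107 and 0.155 m and angle between caddy's own z axis and vertical below 0.1 rad and angle between the x axis of caddy and the x axis of panel, either way round below 0.1 rad and y of caddy_end in the frame of stop between -0.004 and 0.002 m and linear speed of caddy below 0.01 m/s and angular speed of caddy below 0.1 rad/s and contact force between caddy and the fingers below 0.1 N); the robot touches nothing.
It fails at once if the caddy is dropped or forced against the panel, rail or stop with more than 20 N (contact force between caddy and panel above 20 N).
It fails at once if the caddy is tipped by more than 0.5 rad (angle between caddy's own z axis and vertical above 0.5 rad).
It fails at once if the robot pushes on the panel with more than 20 N (contact force between any of the fingers, the arm and panel above 20 N).
It fails at once if something else on the worktop is moved by more than 20 mm (distance of any of plain_caddy, mug, jar, bowl, tumbler, spatula, canister from where it was at the start of the episode above 0.02 m).
It also fails if it takes over 61 s, if anything falls off the work surface, if the arm or the gripper's body presses on something with over 40 N, if the wrist force passes 120 N, or if a joint passes its speed limit or range.

### The arm

A 6-joint arm with a two-finger parallel gripper is mounted at the origin on the work surface. World frame = base frame: x ahead of the robot, y to its left, z up, the work surface at z = 0. Lengths are in m, angles in rad, forces in N, time in s.
With the tool pointing down it reaches from about 0.35 to 0.875 m from the base axis. Payload 4.2 kg.
Tool frame: the origin (TCP) lies between the finger pads; the fingertips stand 8 mm ahead of it and the grasp point (between the pads) lies 11 mm behind it (tip_extent is the distance from the TCP to the fingertips, in m); z points along the fingers, y is the line along which they close (so a half turn about z gives the same grasp; the last joint's range is limited). The gripper opens to 87 mm and grips with 3 to 60 N. Pads are 19 mm wide; open, the fingers measure 117 mm over their backs; the gripper's body (75 mm by 190 mm) begins 51 mm behind the grasp point.
Start: joints at [1.427, 0.385, 0.008, 0, -1.194, -0.259], TCP at [0.245, 0.575, 0.231] pointing down, gripper open.
Joint ranges: [-3.14, 3.14], [-1.21, 2.06], [-1.07, 1.41], [-3.16, 2.05], [-2.99, -0.16], [-3.1, 3.1]. Speed limits (rad/s): [2.79, 2.79, 3.14, 3.14, 3.14, 3.14].

### API

Orientations are given as a rotation vector (axis times angle).
In Python, from bench import get_state, snapshot, hand_in, tip_extent gives the robot as it stands. The module is installed in compiled form; this text tells all that it offers.
- The arm moves only by the tool carry_out, never from a script. Its argument "series" is one flat list of numbers, 7 for each row, row after row: the shift along the tool's x, y, z in units of 40 mm (1.0 is 40 mm), then the turn, a rotation vector about the tool's x, y, z in units of 5 degrees (1.0 is 5 degrees), then the finger opening in mm, from 0 to 87. A call has 1 to 12 rows; each row shifts and turns the commanded pose from where the row before left it, along the tool's axes as they then stand; what a row does not reach is not made up. A row lasts 1/12 s, in which the tool goes at most 41.7 mm and 7.16 degrees, less where a joint would pass 70% of its speed; a pose out of reach is approached as far as the arm can. A call is refused whole if a number of a shift passes 1 or a number of a turn 1, either way. A call with a gripper value outside its range is refused whole. The fingers move at their own pace and stop on an object; "squeeze" is the grip in N (left out, the last holds). Time passes only in rows, so rows that do not move let the fingers close. It gives the time, the measured TCP pose, the force, the opening and the grip force at its end, in the units of the state.
- get_state(): the state, without advancing time (a new reading comes with each control period).
- snapshot(name): name is "scene" or "top" or "wrist"; returns a dict with "frame" (420x560x3 uint8, red, green, blue), "range_z" (420x560 float32, m along the optical axis (not along the pixel's ray), 0 where there is no reading), "camera_matrix" (3x3 intrinsics, pixels), "pose" (4x4, takes a point from camera to world coordinates). Camera axes: x right, y down, z forward; pixel columns grow to the right and rows downward; lengths in m; the calibration is good to about 2 mm. A picture is of the moment at which its call begins.
- hand_in(): hands the job in; it is judged then, once.
The state is a dict: "clock": time; "joint_positions": joint angles; "joint_velocities": joint speeds; "joint_efforts": joint torques, N m; "tcp_pos": TCP position; "ee_rot": TCP orientation; "wrist_force": force on the tool from outside, world axes, zero at the start; "torque": the same for the moment, N m; "grip_width": opening from 0.0 (shut) to 1.0 (fully open); "finger_force": force on a finger pad.
Only numpy, scipy, OpenCV 4.12 (cv2) and the standard library are available. Lean on these libraries where they do the work, as an engineer would, in place of code of your own. Each camera call takes 0.05 s, during which the arm holds its last target. There are 200 camera calls.

## Working session

There is one attempt and no reset: what is moved stays moved. The work goes in short steps, Python scripts to look and compute and a tool call to move; the robot and the scene stay as the last step left them, time stands still between calls to the robot, and variables do not carry over. Pictures are saved under pics/ and viewed, at most 10 in all, crops included, and the job is handed in when it is done.

Besides the shell and the picture viewer there is one more tool, called by a JSON object that holds its "method" and its "body", one argument or row to a line. carry_out: Moves the arm, as the interface text tells. Its arguments: {"type":"object","properties":{"series":{"type":"array"},"squeeze":{"type":"number"}},"required":["series"]}

```bash
mkdir -p pics; cat > h.py <<'E'
import numpy as np, cv2
from bench import *
from scipy.spatial.transform import Rotation as R
def cloud(s):
    K=s["camera_matrix"];z=s["range_z"];v,u=np.indices(z.shape)
    p=np.stack([(u-K[0,2])*z/K[0,0],(v-K[1,2])*z/K[1,1],z],-1)
    w=p@s["pose"][:3,:3].T+s["pose"][:3,3]; w[z<=0]=np.nan
    return w
def save(s,n): cv2.imwrite(f"pics/{n}.png",s["frame"][...,::-1])
E
python3 - <<'E'
from h import *
for n in("scene","top"):
    s=snapshot(n);save(s,n+"1");np.savez(n+"1.npz",**s)
st=get_state();print(st);print(R.from_rotvec(st["ee_rot"]).as_matrix().round(3))
E
```

```text
{'clock': 0.1, 'joint_positions': array([ 1.42655841e+00,  3.85476620e-01,  6.77813379e-03, -4.24691141e-04,
       -1.19401276e+00, -2.58620740e-01]), 'joint_velocities': array([ 0.0006567 , -0.0005459 ,  0.00266557,  0.0011045 ,  0.00135033,
        0.00234984]), 'joint_efforts': array([-1.27926369e-04, -3.91689742e+01,  1.87935072e+01,  4.23201844e+00,
        1.34543166e-02, -7.07381537e-05]), 'tcp_pos': array([0.24480167, 0.57449867, 0.22957847]), 'ee_rot': array([ 3.07613024e+00, -6.28392229e-01, -4.46848929e-04]), 'wrist_force': array([ 0.14253453,  0.57823547, -0.30394806]), 'torque': array([ 0.01324256, -0.01364174,  0.00904569]), 'finger_force': 0.0, 'grip_width': 1.0000391405829794}
[[ 0.92  -0.392 -0.001]
 [-0.392 -0.92  -0.002]
 [ 0.     0.002 -1.   ]]
```

View pics/scene1.png

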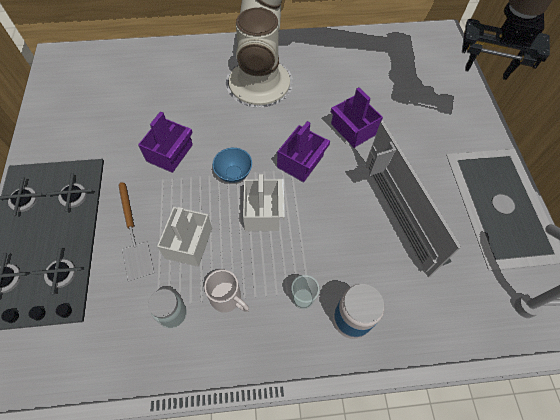

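View pics/top1.png

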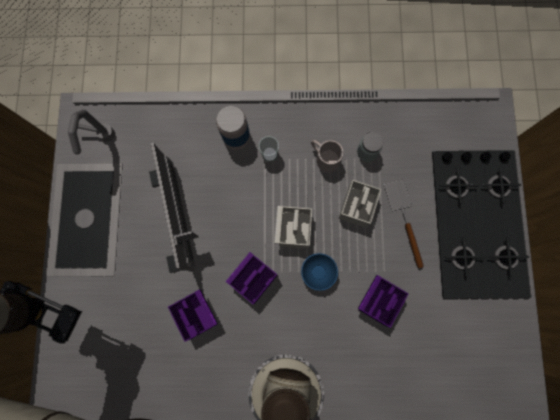

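Both views show the two white caddies (scene (265,203) and (185,235); top (293,228) and (360,203)). The panel is at top (172,205), with the stop at its robot-side end (185,240). Next I'll enlarge the caddies and measure.

```bash
python3 - <<'E'
from h import *
a=dict(np.load("top1.npz"));b=dict(np.load("scene1.npz"))
A=cv2.resize(a["frame"][170:260,265:395],None,fx=3,fy=3,interpolation=2)
A=cv2.convertScaleAbs(A,alpha=1.5)
B=cv2.resize(b["frame"][165:270,150:300],None,fx=2.6,fy=2.6,interpolation=2)
im=np.zeros((273,800,3),np.uint8);im[:270,:390]=A;im[:273,400:790]=B
C=cv2.resize(a["frame"][135:275,140:205],None,fx=3,fy=3,interpolation=2)
D=cv2.resize(b["frame"][115:280,340:470],None,fx=2,fy=2,interpolation=2)
i2=np.zeros((320,800,3),np.uint8);i2[:320,:195]=C[:320];i2[:320,400:660]=D[:320]
cv2.imwrite("pics/crop1.png",np.vstack([im,i2])[:600,:,::-1])
for s,boxes in((a,{"c1":(200,255,268,320),"c2":(175,230,335,388),"pan":(140,275,145,200)}),(b,{"c1":(165,240,235,295),"c2":(200,270,150,220),"pan":(115,280,350,465)})):
    w=cloud(s); print("cam",s["pose"][:3,3].round(2),s["camera_matrix"][0,0])
    for n,(r0,r1,c0,c1) in boxes.items():
        p=w[r0:r1,c0:c1].reshape(-1,3);f=s["frame"][r0:r1,c0:c1].reshape(-1,3).astype(int)
        p=p[np.isfinite(p[:,2])]
        print(n,np.histogram(p[:,2],np.arange(-.01,.21,.01))[0])
        for lo,hi in((.07,.09),(.13,.16),(.105,.15),(.175,.2)):
            q=p[(p[:,2]>lo)&(p[:,2]<hi)]
            if len(q)>15:
                r=cv2.minAreaRect((q[:,:2]*1000).astype(np.float32)); print(" ",lo,hi,len(q),np.median(q[:,2]).round(4),r)
E
```

```text
cam [ 0.28 -0.01  1.36] 441.5829159375841
c1 [ 554 1600   53   32   33   36   40   39  159  212    4    0    4    2
    3    4   74    1    0    0    0]
  0.07 0.09 371 0.0807 ((481.77252197265625, -26.293617248535156), (102.02297973632812, 110.48997497558594), 85.17290496826172)
  0.13 0.16 81 0.1534 ((480.78350830078125, -31.974748611450195), (11.699920654296875, 48.7519645690918), 85.17598724365234)
c2 [ 499 1631   72   63   57   70   68   58  156  109   10    7    7   10
    7   12   73    0    0    0    0]
  0.07 0.09 265 0.0788 ((552.7872924804688, -227.97052001953125), (90.38461303710938, 112.3057632446289), 71.06804656982422)
  0.13 0.16 92 0.1533 ((552.3611450195312, -227.2530059814453), (11.91390609741211, 50.183223724365234), 69.94131469726562)
  0.105 0.15 41 0.1282 ((551.7872314453125, -221.67822265625), (10.990011215209961, 49.25428009033203), 84.4048843383789)
pan [1747 3261  107   38   80   66   60   77   63  113  182  176  235  100
   98   99  101  133  111  288  262]
  0.07 0.09 176 0.0818 ((528.4663696289062, 315.9425964355469), (357.9873962402344, 14.7575168609619
[... 1319 characters left out ...]
403320312, -226.2190704345703), (13.68137264251709, 50.65589904785156), 71.41426849365234)
pan [9658 2779   85  266  354  317  301  357  385  285  295  542  415  305
  329  331  338  370  380  743   66]
  0.07 0.09 670 0.0789 ((468.7567138671875, 302.02099609375), (478.2924499511719, 102.05438232421875), 4.759504795074463)
  0.13 0.16 998 0.1451 ((534.8336181640625, 301.06451416015625), (359.5123596191406, 55.31423568725586), 15.023902893066406)
  0.105 0.15 1678 0.124 ((534.1784057617188, 300.90118408203125), (361.06512451171875, 55.29004669189453), 15.023902893066406)
  0.175 0.2 1002 0.1864 ((533.538330078125, 301.5789794921875), (360.1851806640625, 61.618194580078125), 13.87801456451416)
```

View pics/crop1.png

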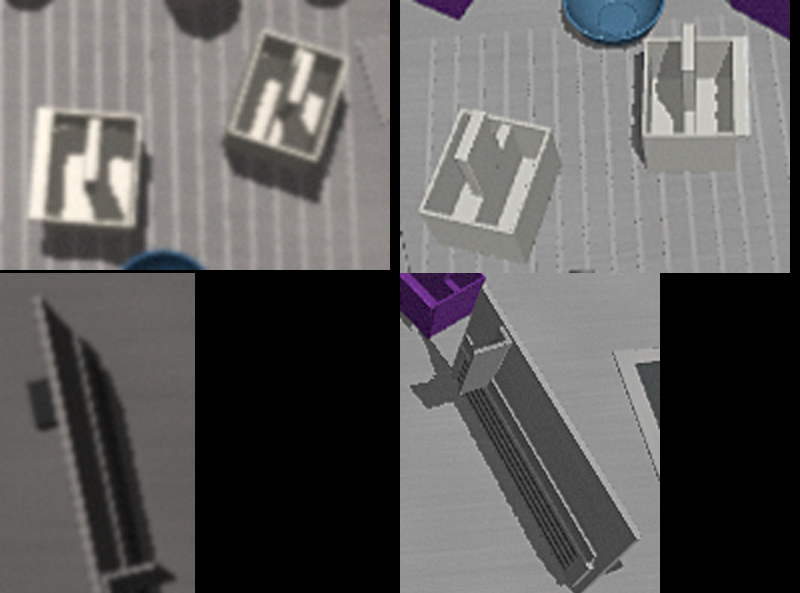

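The left caddy (c1, top (293,228)) has the lip, on its +y-world side. Next I'll fit the panel plane, the rail and the stop.

```bash
python3 - <<'E'
from h import *
b=dict(np.load("scene1.npz"));a=dict(np.load("top1.npz"))
for s in(b,a):
    w=cloud(s).reshape(-1,3);f=s["frame"].reshape(-1,3).astype(int)
    ok=np.isfinite(w[:,2])&(w[:,0]>.3)&(w[:,0]<.8)&(w[:,1]>.15)&(w[:,1]<.45)&(w[:,2]>.02)
    ok&=~((f[:,2]>f[:,1]+25)); w=w[ok]
    th=np.deg2rad(14.);c=np.array([.5335,.3115])
    for it in range(4):
        px=np.array([-np.sin(th),np.cos(th)]);py=-np.array([np.cos(th),np.sin(th)])
        X=(w[:,:2]-c)@px;Y=(w[:,:2]-c)@py;Z=w[:,2]
        m=(abs(X)<.008 if it else abs(X)<.02)&(Z>.155)&(Z<.186)&(abs(Y+.03)<.09)
        if m.sum()<30: print("few");break
        k=np.polyfit(Y[m],X[m],1); 
        th-=np.arctan(k[0])*1.0; c=c+px*k[1]
        res=np.std(X[m]-np.polyval(k,Y[m]))
    px=np.array([-np.sin(th),np.cos(th)]);py=-np.array([np.cos(th),np.sin(th)])
    X=(w[:,:2]-c)@px;Y=(w[:,:2]-c)@py
    m=(Z>.175)&(abs(X)<.02);e=np.percentile(Y[m],[.5,99.5]);print("fit",np.rad2deg(th),c,m.sum(),"res",res,"Yends",e)
    c=c+py*e.mean();Y=Y-e.mean(); print("origin",c,"px",px)
    r=(abs(Y+.03)<.08)&(X<.02)
    for lo in np.arange(-.045,.02,.003):
        q=Z[r&(X>=lo)&(X<lo+.003)]
        if len(q):print(round(lo*1e3),len(q),np.percentile(q,[5,50,95,99]).round(3))
    q=(X<-.02)&(X>-.05)&(Z>.1)&(Z<.18)&(Y>.05)&(Y<.14); print("stop Y",np.percentile(Y[q],[2,10,25,50,75,98]).round(4),q.sum())
E
```

```text
fit 14.087231127328344 [0.530502   0.32352418] 952 res 0.0011725970483400948 Yends [-0.17702303  0.17937064]
origin [0.5293635  0.32323848] px [-0.24339886  0.96992628]
-15 41 [0.033 0.061 0.113 0.114]
-12 934 [0.026 0.069 0.109 0.112]
-9 135 [0.035 0.085 0.111 0.112]
-6 5 [0.085 0.108 0.109 0.109]
-3 692 [0.104 0.147 0.187 0.189]
0 685 [0.104 0.151 0.189 0.191]
3 70 [0.186 0.188 0.19  0.191]
6 49 [0.186 0.188 0.189 0.19 ]
stop Y [0.0913 0.0919 0.0923 0.0929 0.0934 0.0948] 176
fit 14.09727263257674 [0.53089833 0.32193479] 572 res 0.0005456380221702828 Yends [-0.17331222  0.1820322 ]
origin [0.52666964 0.32087283] px [-0.24356884  0.96988361]
-15 2 [0.042 0.06  0.079 0.081]
-12 318 [0.031 0.074 0.112 0.115]
-9 54 [0.082 0.113 0.116 0.116]
-6 3 [0.108 0.108 0.109 0.11 ]
-3 248 [0.093 0.138 0.187 0.193]
0 264 [0.099 0.158 0.192 0.195]
3 63 [0.188 0.192 0.195 0.195]
6 36 [0.188 0.19  0.195 0.196]
9 1 [0.186 0.186 0.186 0.186]
stop Y [0.095  0.0954 0.0957 0.096  0.0963 0.097 ] 60
```

{"method": "carry_out", "body": {
  "series": [0.7, 0.715, 0, 0, 0, 0, 87, 0.7, 0.715, 0, 0, 0, 0, 87, 0.7, 0.715, 0, 0, 0, 0, 87, 0.7, 0.715, 0, 0, 0, 0, 87, 0.7, 0.715, 0, 0, 0, 0, 87, 0.7, 0.715, 0, 0, 0, 0, 87, 0.7, 0.715, 0, 0, 0, 0, 87, 0.7, 0.715, 0, 0, 0, 0, 87, 0.7, 0.715, 0, 0, 0, 0, 87, 0.7, 0.715, 0, 0, 0, 0, 87, 0.7, 0.715, 0, 0, 0, 0, 87, 0.7, 0.715, 0, 0, 0, 0, 87]
}}

```text
clock: 1.1
tcp_pos: [0.4195, 0.1255, 0.2305]
ee_rot: [-3.078, 0.628, 0.0]
wrist_force: [0.8, 0.1, 0.8]
grip_width: 1.001
finger_force: 0.0
```

{"method": "carry_out", "body": {
  "series": [0.6, 0.6, 0, 0, 0, 0, 87, 0.6, 0.6, 0, 0, 0, 0, 87, 0.6, 0.6, 0, 0, 0, 0, 87, 0.6, 0.6, 0, 0, 0, 0, 87, 0.58, 0.6, 0, 0, 0, 0, 87, 0, 0, 0, 0, 0, -0.9, 87, 0, 0, 0, 0, 0, -0.9, 87, 0, 0, 0, 0, 0, -0.9, 87, 0, 0, 0, 0, 0, -0.96, 87, 0, 0, 0, 0, 0, 0, 87, 0, 0, 0, 0, 0, 0, 87]
}}

```text
clock: 2.02
tcp_pos: [0.4819, -0.0296, 0.2302]
ee_rot: [3.139, -0.135, -0.001]
wrist_force: [1.3, 0.9, 0.6]
grip_width: 0.998
finger_force: 0.0
```

```bash
cat >> h.py <<'E'
def rep():
    st=get_state();M=R.from_rotvec(st["ee_rot"]).as_matrix()
    print("t",round(st["clock"],2),"tcp",st["tcp_pos"].round(4),"yaw_x",np.rad2deg(np.arctan2(M[1,0],M[0,0])).round(2),"tilt",M[:2,2].round(4),"F",st["wrist_force"].round(2),"grip",round(st["grip_width"]*87,1),round(st["finger_force"],1),"q",st["joint_positions"].round(2))
    return st,M
E
python3 - <<'E'
from h import *
st,M=rep()
s=snapshot("wrist");save(s,"w1")
p=cloud(s).reshape(-1,3);p=p[np.isfinite(p[:,2])&(np.hypot(p[:,0]-.48,p[:,1]+.03)<.12)]
for lo,hi in((.07,.09),(.145,.16)):
    q=p[(p[:,2]>lo)&(p[:,2]<hi)]
    if len(q)>10: print(lo,len(q),np.median(q[:,2]),cv2.minAreaRect((q[:,:2]*1000).astype(np.float32)))
d=np.array([.4813,-.0313,.119])-st["tcp_pos"];print("units",(M.T@d/.04).round(3))
E
```

```text
t 2.02 tcp [ 0.4819 -0.0296  0.2302] yaw_x -4.91 tilt [-0.0007 -0.    ] F [1.33 0.93 0.57] grip 86.8 0.0 q [ 0.28  0.14 -0.33 -0.   -1.1   1.21]
0.07 3297 0.08036440102439396 ((481.51104736328125, -24.197269439697266), (102.30342864990234, 109.89497375488281), 85.1046371459961)
0.145 981 0.15287761399981212 ((481.39471435546875, -30.092639923095703), (11.788619995117188, 49.456172943115234), 85.36843872070312)
units [-0.01   0.042  2.781]
```

{"method": "carry_out", "body": {
  "series": [0, 0.02, 0.6, 0, 0, 0, 87, 0, 0, 0.6, 0, 0, 0, 87, 0, 0, 0.6, 0, 0, 0, 87, 0, 0, 0.5, 0, 0, 0, 87, 0, 0, 0.3, 0, 0, 0, 87, 0, 0, 0.18, 0, 0, 0, 60, 0, 0, 0, 0, 0, 0, 40, 0, 0, 0, 0, 0, 0, 25, 0, 0, 0, 0, 0, 0, 16, 0, 0, 0, 0, 0, 0, 5, 0, 0, 0, 0, 0, 0, 5, 0, 0, 0, 0, 0, 0, 5],
  "squeeze": 30
}}

```text
clock: 3.07
tcp_pos: [0.4824, -0.0303, 0.12]
ee_rot: [-3.138, 0.131, -0.002]
wrist_force: [0.3, -0.0, 0.4]
grip_width: 0.553
finger_force: 0.0
```

{"method": "carry_out", "body": {
  "series": [0, 0, 0, 0, 0, 0, 5, 0, 0, 0, 0, 0, 0, 5, 0, 0, 0, 0, 0, 0, 5, 0, 0, 0, 0, 0, 0, 5]
}}

```text
clock: 3.4
tcp_pos: [0.4821, -0.0304, 0.1194]
ee_rot: [-3.139, 0.131, -0.0]
wrist_force: [0.3, 0.1, -0.6]
grip_width: 0.247
finger_force: 0.0
```

```bash
python3 -c "
from h import *
rep()"
```

```text
t 3.4 tcp [ 0.4821 -0.0304  0.1194] yaw_x -4.78 tilt [0. 0.] F [ 0.29  0.07 -0.56] grip 21.5 0.0 q [ 0.27  0.26 -0.49 -0.   -0.82  1.21]
```

{"method": "carry_out", "body": {
  "series": [0, 0, 0, 0, 0, 0, 5, 0, 0, 0, 0, 0, 0, 5, 0, 0, 0, 0, 0, 0, 5, 0, 0, 0, 0, 0, 0, 5, 0, 0, 0, 0, 0, 0, 5, 0, 0, 0, 0, 0, 0, 5]
}}

```text
clock: 3.9
tcp_pos: [0.4821, -0.0304, 0.1193]
ee_rot: [3.139, -0.131, -0.0]
wrist_force: [-0.4, -0.9, -1.0]
grip_width: 0.137
finger_force: 30.0
```

```bash
python3 - <<'E'
from h import *
st,M=rep()
th=np.deg2rad(14.09);px=np.array([-np.sin(th),np.cos(th)]);py=-np.array([np.cos(th),np.sin(th)])
c=(np.array([.530502,.32352])+np.array([.5309,.32193]))/2 # on plate
print("panel coords of tcp",px@(st["tcp_pos"][:2]-c),py@(st["tcp_pos"][:2]-c))
E
```

```text
t 3.9 tcp [ 0.4821 -0.0304  0.1193] yaw_x -4.78 tilt [-0.0001 -0.    ] F [-0.4  -0.88 -0.97] grip 11.9 30.0 q [ 0.27  0.26 -0.49  0.   -0.82  1.21]
panel coords of tcp -0.3306844519188378 0.13313571069610178
```

{"method": "carry_out", "body": {
  "series": [0, 0, -0.3, 0, 0, 0, 5, 0, 0, -0.6, 0, 0, 0, 5, 0, 0, -0.6, 0, 0, 0, 5, 0, 0, -0.6, 0, 0, 0, 5, 0, 0, -0.4, 0, 0, 0, 5, 0, 0, 0, 0, 0, -0.5, 5, 0, 0, 0, 0, 0, -0.7, 5, 0, 0, 0, 0, 0, -0.7, 5, 0, 0, 0, 0, 0, -0.7, 5, 0, 0, 0, 0, 0, -0.7, 5, 0, 0, 0, 0, 0, -0.47, 5, 0, 0, 0, 0, 0, 0, 5]
}}

```text
clock: 4.9
tcp_pos: [0.4812, -0.0304, 0.2183]
ee_rot: [-3.117, -0.385, 0.004]
wrist_force: [-1.2, 0.3, -3.3]
grip_width: 0.136
finger_force: 30.0
```

{"method": "carry_out", "body": {
  "series": [0.2, -0.4, 0, 0, 0, 0, 5, 0.33, -0.64, 0, 0, 0, 0, 5, 0.33, -0.64, 0, 0, 0, 0, 5, 0.33, -0.64, 0, 0, 0, 0, 5, 0.33, -0.64, 0, 0, 0, 0, 5, 0.33, -0.64, 0, 0, 0, 0, 5, 0.33, -0.64, 0, 0, 0, 0, 5, 0.33, -0.64, 0, 0, 0, 0, 5, 0.33, -0.64, 0, 0, 0, 0, 5, 0.33, -0.6, 0, 0, 0, 0, 5, 0.16, -0.25, 0, 0, 0, 0, 5, 0, 0, 0, 0, 0, 0, 5]
}}

```text
clock: 5.9
tcp_pos: [0.5496, 0.2516, 0.2179]
ee_rot: [3.117, 0.387, -0.002]
wrist_force: [0.3, -0.7, -3.9]
grip_width: 0.139
finger_force: 30.0
```

```bash
cat >> h.py <<'E'
th=np.deg2rad(14.09);px=np.array([-np.sin(th),np.cos(th)]);py=-np.array([np.cos(th),np.sin(th)])
C0=np.array([.5307,.3227])
def pan():
    st,M=rep();d=st["tcp_pos"][:2]-C0;F=st["wrist_force"]
    print("caddy panel mm",(1e3*np.array([px@d,py@d,st["tcp_pos"][2]-.1193])).round(2),"F panel",np.round([px@F[:2],py@F[:2],F[2]],2),"T",st["torque"].round(3));return st,M
E
python3 - <<'E'
from h import *
pan()
for n in("wrist","top","scene"):
    s=snapshot(n);save(s,n+"2");np.savez(n+"2.npz",**s)
    w=cloud(s).reshape(-1,3);w=w[np.isfinite(w[:,2])];X=(w[:,:2]-C0)@px;Y=(w[:,:2]-C0)@py;Z=w[:,2]
    p=np.stack([X,Y,Z],1)*1e3
    lip=p[(abs(X+.023)<.016)&(Z>.165)&(Z<.19)&(Y<.08)&(Y>-.08)]
    if len(lip)>20: print(n,"rim",len(lip),np.percentile(lip,[1,50,99],axis=0).round(1))
    pl=p[(abs(X)<.012)&(Z>.19-.03)&(Z<.187)&(Y>-.16)&(Y<.16)]
    if len(pl)>20: print(n,"plate",len(pl),np.percentile(pl[:,0],[2,10,50,90,98]).round(1),np.polyfit(pl[:,1],pl[:,0],1))
    rt=p[(X>-.0105)&(X<-.0055)&(Z>.1)&(Z<.155)&(abs(Y)<.16)]
    if len(rt)>20: print(n,"rail",len(rt),np.percentile(rt[:,2],[5,50,95]).round(1))
E
```

```text
t 5.9 tcp [0.5496 0.2516 0.2179] yaw_x 14.15 tilt [-0.0012 -0.0003] F [ 0.29 -0.72 -3.9 ] grip 12.1 30.0 q [ 0.7   0.36 -0.06 -0.   -1.15  1.12]
caddy panel mm [-73.59  -0.99  98.58] F panel [-0.77 -0.11 -3.9 ] T [-0.116 -0.038 -0.011]
wrist rim 2606 [[-36.7 -54.9 165.8]
 [-25.3 -29.1 179.4]
 [-16.3   1.4 181. ]]
wrist plate 4011 [0.8 0.9 1.3 1.6 1.8] [-5.69621013e-04  1.21172366e+00]
wrist rail 1182 [101.2 110.9 112.6]
top rim 120 [[-37.3   8.9 165.6]
 [-29.1  34.1 180.1]
 [-20.2  56.4 185.7]]
top plate 164 [-10.8  -7.1  -1.   -0.2   3.9] [-0.02065763 -0.52958601]
top rail 62 [104.7 112.7 139.9]
scene rim 244 [[-37.6 -53.7 165.5]
 [-29.3 -24.3 177.6]
 [-18.7  12.3 181.1]]
scene plate 620 [-4.  -0.5  0.8  2.   6.2] [-0.00245219  0.69856778]
scene rail 174 [100.7 108.2 111.8]
```

View pics/wrist2.png

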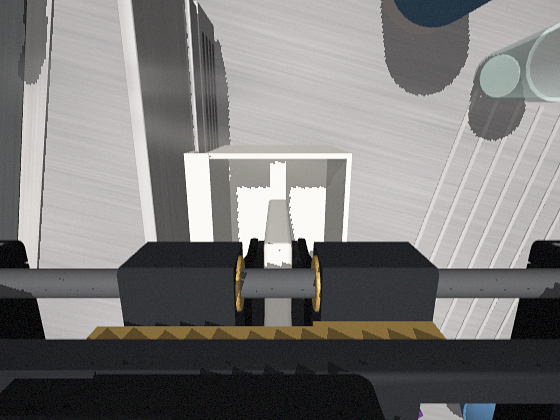

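The wrist view shows the lip (columns 185–210, row 155) parallel to the plate, with about 17 mm of gap by the same camera. The rail top is at about 112 mm. I'll lower partway and then approach the plate.

{"method": "carry_out", "body": {
  "series": [0, -0.08, 0.2, 0, 0, 0, 5, 0, -0.08, 0.3, 0, 0, 0, 5, 0, -0.07, 0.3, 0, 0, 0, 5, 0, -0.07, 0.1, 0, 0, 0, 5, 0, -0.04, 0, 0, 0, 0, 5, 0, -0.03, 0, 0, 0, 0, 5, 0, 0, 0, 0, 0, 0, 5, 0, 0, 0, 0, 0, 0, 5, 0, 0, 0, 0, 0, 0, 5]
}}

```text
clock: 6.8
tcp_pos: [0.546, 0.2636, 0.1841]
ee_rot: [-3.117, -0.385, -0.002]
wrist_force: [0.2, 0.3, -2.6]
grip_width: 0.137
finger_force: 30.0
```

```bash
python3 -c "
from h import *
pan()
s=snapshot('wrist');w=cloud(s).reshape(-1,3);w=w[np.isfinite(w[:,2])];d=w[:,:2]-C0;p=np.stack([d@px,d@py,w[:,2]],1)*1e3
X,Y,Z=p.T
l=p[(X>-25)&(X<3)&(Z>132)&(Z<147)&(abs(Y)<60)];print('lip',len(l),np.percentile(l,[1,50,99],axis=0).round(1))
q=p[(abs(X)<8)&(Z>165)&(Z<186)&(abs(Y)<150)];print('plate',len(q),np.percentile(q[:,0],[5,50,95]).round(1))
"
```

```text
t 6.8 tcp [0.546  0.2636 0.1841] yaw_x 14.07 tilt [0.0011 0.0008] F [ 0.22  0.28 -2.64] grip 11.9 30.0 q [ 0.72  0.39 -0.11  0.   -1.07  1.1 ]
caddy panel mm [-61.06  -0.47  64.8 ] F panel [ 0.21 -0.28 -2.64] T [-0.054 -0.019 -0.071]
lip 3189 [[-22.2 -57.3 132.5]
 [-10.1 -28.9 145.5]
 [  1.6   2.3 146.9]]
plate 3887 [0.9 1.3 1.7]
```

{"method": "carry_out", "body": {
  "series": [0, 0, 0, 0, 0, 0, 5, 0, 0, 0, 0, 0, 0, 5, 0, 0, 0, 0, 0, 0, 5, 0, 0, 0, 0, 0, 0, 5]
}}

```text
clock: 7.18
tcp_pos: [0.5458, 0.2635, 0.1834]
ee_rot: [-3.118, -0.385, -0.0]
wrist_force: [0.2, -0.4, -4.0]
grip_width: 0.133
finger_force: 30.0
```

```bash
python3 -c "
from h import *
pan()"
```

```text
t 7.18 tcp [0.5458 0.2635 0.1834] yaw_x 14.07 tilt [0. 0.] F [ 0.24 -0.38 -4.02] grip 11.6 30.0 q [ 0.72  0.39 -0.11  0.   -1.07  1.1 ]
caddy panel mm [-61.12  -0.19  64.08] F panel [-0.42 -0.15 -4.02] T [-0.053 -0.064 -0.023]
```

{"method": "carry_out", "body": {
  "series": [0, -0.0125, 0, 0, 0, 0, 5, 0, -0.0125, 0, 0, 0, 0, 5, 0, -0.0125, 0, 0, 0, 0, 5, 0, -0.0125, 0, 0, 0, 0, 5, 0, 0, 0, 0, 0, 0, 5, 0, 0, 0, 0, 0, 0, 5, 0, 0, 0, 0, 0, 0, 5]
}}

```text
clock: 7.77
tcp_pos: [0.5453, 0.2654, 0.1833]
ee_rot: [3.118, 0.385, 0.0]
wrist_force: [-0.5, 0.0, -3.6]
grip_width: 0.138
finger_force: 30.0
```

```bash
python3 -c "
from h import *
pan()"
```

```text
t 7.77 tcp [0.5453 0.2654 0.1833] yaw_x 14.07 tilt [ 0. -0.] F [-0.48  0.   -3.63] grip 12.0 30.0 q [ 0.72  0.39 -0.11  0.   -1.07  1.1 ]
caddy panel mm [-59.09  -0.19  64.04] F panel [ 0.12  0.46 -3.63] T [-0.037 -0.031  0.036]
```

{"method": "carry_out", "body": {
  "series": [0, -0.0125, 0, 0, 0, 0, 5, 0, -0.0125, 0, 0, 0, 0, 5, 0, -0.0125, 0, 0, 0, 0, 5, 0, 0, 0, 0, 0, 0, 5, 0, 0, 0, 0, 0, 0, 5, 0, 0, 0, 0, 0, 0, 5]
}}

```text
clock: 8.27
tcp_pos: [0.5449, 0.2669, 0.1833]
ee_rot: [3.118, 0.385, -0.0]
wrist_force: [0.2, 0.8, -2.8]
grip_width: 0.14
finger_force: 30.0
```

```bash
python3 -c "
from h import *
pan()"
```

```text
t 8.27 tcp [0.5449 0.2669 0.1833] yaw_x 14.07 tilt [-0. -0.] F [ 0.19  0.79 -2.79] grip 12.2 30.0 q [ 0.72  0.39 -0.11 -0.   -1.07  1.09]
caddy panel mm [-57.57  -0.18  64.03] F panel [ 0.72 -0.38 -2.79] T [-0.064 -0.024 -0.033]
```

{"method": "carry_out", "body": {
  "series": [0, -0.0125, 0, 0, 0, 0, 5, 0, -0.0125, 0, 0, 0, 0, 5, 0, 0, 0, 0, 0, 0, 5, 0, 0, 0, 0, 0, 0, 5, 0, 0, 0, 0, 0, 0, 5]
}}

```text
clock: 8.68
tcp_pos: [0.5447, 0.2679, 0.1834]
ee_rot: [-3.118, -0.385, -0.0]
wrist_force: [-0.6, 0.1, -2.6]
grip_width: 0.132
finger_force: 30.0
```

```bash
python3 -c "
from h import *
pan()"
```

```text
t 8.68 tcp [0.5447 0.2679 0.1834] yaw_x 14.07 tilt [0. 0.] F [-0.57  0.05 -2.6 ] grip 11.5 30.0 q [ 0.72  0.39 -0.11  0.   -1.07  1.09]
caddy panel mm [-56.57  -0.19  64.06] F panel [ 0.19  0.54 -2.6 ] T [-0.052  0.011  0.025]
```

{"method": "carry_out", "body": {
  "series": [0, -0.0125, 0, 0, 0, 0, 5, 0, -0.0125, 0, 0, 0, 0, 5, 0, 0, 0, 0, 0, 0, 5, 0, 0, 0, 0, 0, 0, 5, 0, 0, 0, 0, 0, 0, 5]
}}

```text
clock: 9.1
tcp_pos: [0.5445, 0.2683, 0.1834]
ee_rot: [3.117, 0.385, -0.0]
wrist_force: [1.1, -2.6, -4.0]
grip_width: 0.134
finger_force: 30.0
```

```bash
python3 -c "
from h import *
pan()"
```

```text
t 9.1 tcp [0.5445 0.2683 0.1834] yaw_x 14.07 tilt [ 0.     -0.0009] F [ 1.14 -2.59 -3.96] grip 11.7 30.0 q [ 0.72  0.39 -0.11  0.   -1.07  1.09]
caddy panel mm [-56.1   -0.18  64.14] F panel [-2.79 -0.48 -3.96] T [-1.002 -0.44   0.02 ]
```

{"method": "carry_out", "body": {
  "series": [0, -0.0125, 0, 0, 0, 0, 5, 0, 0, 0, 0, 0, 0, 5, 0, 0, 0, 0, 0, 0, 5, 0, 0, 0, 0, 0, 0, 5]
}}

```text
clock: 9.43
tcp_pos: [0.5445, 0.2684, 0.1835]
ee_rot: [3.116, 0.384, -0.0]
wrist_force: [1.9, -5.0, -2.9]
grip_width: 0.134
finger_force: 30.0
```

```bash
python3 -c "
from h import *
pan()"
```

```text
t 9.43 tcp [0.5445 0.2684 0.1835] yaw_x 14.06 tilt [ 0.     -0.0017] F [ 1.9  -4.96 -2.9 ] grip 11.6 30.0 q [ 0.72  0.39 -0.11  0.   -1.07  1.09]
caddy panel mm [-56.06  -0.17  64.17] F panel [-5.27 -0.63 -2.9 ] T [-1.609 -0.68   0.09 ]
```

Contact with the plate is at reading −56.1. I'll back off to −57.0 (mid-slot) and lower.

{"method": "carry_out", "body": {
  "series": [0, 0.048, 0, 0, 0, 0, 5, 0, 0, 0, 0, 0, 0, 5, 0, 0, 0.05, 0, 0, 0, 5, 0, 0, 0.05, 0, 0, 0, 5, 0, 0, 0.05, 0, 0, 0, 5, 0, 0, 0.05, 0, 0, 0, 5, 0, 0, 0.05, 0, 0, 0, 5, 0, 0, 0.05, 0, 0, 0, 5, 0, 0, 0.025, 0, 0, 0, 5, 0, 0, 0, 0, 0, 0, 5, 0, 0, 0, 0, 0, 0, 5]
}}

```text
clock: 10.35
tcp_pos: [0.5448, 0.2675, 0.1703]
ee_rot: [3.118, 0.385, -0.0]
wrist_force: [-0.6, 0.4, -4.2]
grip_width: 0.137
finger_force: 30.0
```

```bash
python3 -c "
from h import *
pan()"
```

```text
t 10.35 tcp [0.5448 0.2675 0.1703] yaw_x 14.07 tilt [-0.0001 -0.0001] F [-0.56  0.41 -4.18] grip 12.0 30.0 q [ 0.72  0.4  -0.12  0.   -1.04  1.09]
caddy panel mm [-57.    -0.2   50.97] F panel [ 0.54  0.44 -4.18] T [-0.093  0.002  0.013]
```

{"method": "carry_out", "body": {
  "series": [0, 0, 0.025, 0, 0, 0, 5, 0, 0, 0.025, 0, 0, 0, 5, 0, 0, 0.025, 0, 0, 0, 5, 0, 0, 0, 0, 0, 0, 5, 0, 0, 0, 0, 0, 0, 5]
}}

```text
clock: 10.77
tcp_pos: [0.5447, 0.2674, 0.1673]
ee_rot: [3.118, 0.385, -0.0]
wrist_force: [0.6, -1.0, -2.4]
grip_width: 0.133
finger_force: 30.0
```

```bash
python3 -c "
from h import *
pan()"
```

```text
t 10.77 tcp [0.5447 0.2674 0.1673] yaw_x 14.07 tilt [-0.0001 -0.0001] F [ 0.58 -0.96 -2.45] grip 11.6 30.0 q [ 0.72  0.4  -0.13  0.   -1.04  1.09]
caddy panel mm [-57.05  -0.14  47.99] F panel [-1.07 -0.33 -2.45] T [-0.058 -0.014  0.009]
```

{"method": "carry_out", "body": {
  "series": [0, 0, 0.025, 0, 0, 0, 5, 0, 0, 0.025, 0, 0, 0, 5, 0, 0, 0.025, 0, 0, 0, 5, 0, 0, 0, 0, 0, 0, 5, 0, 0, 0, 0, 0, 0, 5]
}}

```text
clock: 11.18
tcp_pos: [0.5447, 0.2674, 0.1642]
ee_rot: [3.118, 0.385, -0.0]
wrist_force: [-0.5, 1.2, -3.7]
grip_width: 0.135
finger_force: 30.0
```

```bash
python3 -c "
from h import *
pan()"
```

```text
t 11.18 tcp [0.5447 0.2674 0.1642] yaw_x 14.07 tilt [-0.0002 -0.0002] F [-0.54  1.16 -3.74] grip 11.7 30.0 q [ 0.72  0.41 -0.13 -0.   -1.03  1.09]
caddy panel mm [-57.05  -0.12  44.93] F panel [ 1.25  0.24 -3.74] T [-0.041 -0.024 -0.035]
```

{"method": "carry_out", "body": {
  "series": [0, 0, 0.025, 0, 0, 0, 5, 0, 0, 0.025, 0, 0, 0, 5, 0, 0, 0.025, 0, 0, 0, 5, 0, 0, 0.025, 0, 0, 0, 5, 0, 0, 0, 0, 0, 0, 5, 0, 0, 0, 0, 0, 0, 5]
}}

```text
clock: 11.68
tcp_pos: [0.5447, 0.2674, 0.1602]
ee_rot: [3.118, 0.385, -0.0]
wrist_force: [0.3, -0.3, -3.2]
grip_width: 0.14
finger_force: 30.0
```

```bash
python3 -c "
from h import *
pan()"
```

```text
t 11.68 tcp [0.5447 0.2674 0.1602] yaw_x 14.07 tilt [-0.0001 -0.0002] F [ 0.35 -0.32 -3.2 ] grip 12.1 30.0 q [ 0.72  0.41 -0.14  0.   -1.02  1.09]
caddy panel mm [-57.02  -0.15  40.94] F panel [-0.39 -0.26 -3.2 ] T [-0.038 -0.083 -0.014]
```

{"method": "carry_out", "body": {
  "series": [0, 0, 0.025, 0, 0, 0, 5, 0, 0, 0.025, 0, 0, 0, 5, 0, 0, 0.025, 0, 0, 0, 5, 0, 0, 0.0125, 0, 0, 0, 5, 0, 0, 0.0125, 0, 0, 0, 5, 0, 0, 0, 0, 0, 0, 5, 0, 0, 0, 0, 0, 0, 5]
}}

```text
clock: 12.27
tcp_pos: [0.5448, 0.2675, 0.1563]
ee_rot: [3.118, 0.385, -0.0]
wrist_force: [-0.1, -0.1, -3.7]
grip_width: 0.133
finger_force: 30.0
```

```bash
python3 -c "
from h import *
pan()"
```

```text
t 12.27 tcp [0.5448 0.2675 0.1563] yaw_x 14.07 tilt [-0. -0.] F [-0.05 -0.14 -3.74] grip 11.5 30.0 q [ 0.72  0.41 -0.14  0.   -1.01  1.09]
caddy panel mm [-56.98  -0.21  37.01] F panel [-0.12  0.09 -3.74] T [-0.055 -0.009  0.018]
```

{"method": "carry_out", "body": {
  "series": [0, 0, 0.0125, 0, 0, 0, 5, 0, 0, 0.0125, 0, 0, 0, 5, 0, 0, 0, 0, 0, 0, 5, 0, 0, 0, 0, 0, 0, 5]
}}

```text
clock: 12.6
tcp_pos: [0.5447, 0.2674, 0.1553]
ee_rot: [3.118, 0.385, -0.0]
wrist_force: [-0.2, -0.7, -4.1]
grip_width: 0.132
finger_force: 30.0
```

```bash
python3 -c "
from h import *
pan()"
```

```text
t 12.6 tcp [0.5447 0.2674 0.1553] yaw_x 14.07 tilt [-0.     -0.0001] F [-0.24 -0.66 -4.12] grip 11.5 30.0 q [ 0.72  0.42 -0.14  0.   -1.01  1.09]
caddy panel mm [-57.01  -0.17  36.02] F panel [-0.58  0.39 -4.12] T [-0.075 -0.041 -0.004]
```

{"method": "carry_out", "body": {
  "series": [0, 0, 0.0125, 0, 0, 0, 5, 0, 0, 0.0125, 0, 0, 0, 5, 0, 0, 0, 0, 0, 0, 5, 0, 0, 0, 0, 0, 0, 5]
}}

```text
clock: 12.93
tcp_pos: [0.5447, 0.2674, 0.1543]
ee_rot: [3.118, 0.385, -0.0]
wrist_force: [-0.1, 0.4, -3.5]
grip_width: 0.139
finger_force: 30.0
```

```bash
python3 -c "
from h import *
pan()"
```

```text
t 12.93 tcp [0.5447 0.2674 0.1543] yaw_x 14.07 tilt [-0.0001 -0.    ] F [-0.09  0.43 -3.47] grip 12.1 30.0 q [ 0.72  0.42 -0.15 -0.   -1.01  1.09]
caddy panel mm [-57.01  -0.16  35.  ] F panel [ 0.44 -0.02 -3.47] T [-0.048 -0.015 -0.025]
```

{"method": "carry_out", "body": {
  "series": [0, 0, 0.0125, 0, 0, 0, 5, 0, 0, 0, 0, 0, 0, 5, 0, 0, 0, 0, 0, 0, 5]
}}

```text
clock: 13.18
tcp_pos: [0.5449, 0.2675, 0.1541]
ee_rot: [-3.118, -0.385, -0.001]
wrist_force: [-0.1, -0.1, -1.7]
grip_width: 0.135
finger_force: 30.0
```

```bash
python3 -c "
from h import *
pan()"
```

```text
t 13.18 tcp [0.5449 0.2675 0.1541] yaw_x 14.08 tilt [0.0003 0.0001] F [-0.11 -0.08 -1.69] grip 11.7 30.0 q [ 0.72  0.42 -0.15  0.   -1.01  1.09]
caddy panel mm [-57.    -0.3   34.79] F panel [-0.05  0.12 -1.69] T [-0.101  0.141  0.051]
```

{"method": "carry_out", "body": {
  "series": [0, 0, 0.01, 0, 0, 0, 5, 0, 0, 0, 0, 0, 0, 5, 0, 0, 0, 0, 0, 0, 5, 0, 0, 0, 0, 0, 0, 5, 0, 0, 0, 0, 0, 0, 5]
}}

```text
clock: 13.6
tcp_pos: [0.5449, 0.2674, 0.154]
ee_rot: [-3.118, -0.385, -0.001]
wrist_force: [-1.3, -1.7, 2.4]
grip_width: 0.136
finger_force: 30.0
```

```bash
python3 -c "
from h import *
pan()"
```

```text
t 13.6 tcp [0.5449 0.2674 0.154 ] yaw_x 14.08 tilt [0.0005 0.0002] F [-1.3  -1.71  2.4 ] grip 11.9 30.0 q [ 0.72  0.42 -0.15  0.   -1.01  1.09]
caddy panel mm [-57.06  -0.31  34.73] F panel [-1.34  1.68  2.4 ] T [-0.192  0.55  -0.004]
```

Hooked, with about 6 N on the rail. I'll ease off a little and slide toward the stop.

{"method": "carry_out", "body": {
  "series": [0, 0, -0.01, 0, 0, 0, 5, -0.05, 0, 0, 0, 0, 0, 5, -0.1, 0, 0, 0, 0, 0, 5, -0.1, 0, 0, 0, 0, 0, 5, -0.1, 0, 0, 0, 0, 0, 5, -0.1, 0, 0, 0, 0, 0, 5, -0.1, 0, 0, 0, 0, 0, 5, -0.1, 0, 0, 0, 0, 0, 5, -0.1, 0, 0, 0, 0, 0, 5, -0.05, 0, 0, 0, 0, 0, 5, 0, 0, 0, 0, 0, 0, 5, 0, 0, 0, 0, 0, 0, 5]
}}

```text
clock: 14.6
tcp_pos: [0.5131, 0.2595, 0.154]
ee_rot: [3.118, 0.385, -0.002]
wrist_force: [-1.5, -0.1, 2.4]
grip_width: 0.139
finger_force: 30.0
```

```bash
python3 -c "
from h import *
pan()
s=snapshot('wrist');save(s,'w3')"
```

```text
t 14.6 tcp [0.5131 0.2595 0.154 ] yaw_x 14.09 tilt [-0.0009 -0.0004] F [-1.51 -0.1   2.4 ] grip 12.1 30.0 q [ 0.75  0.37 -0.22 -0.   -0.98  1.07]
caddy panel mm [-57.01  32.44  34.72] F panel [0.27 1.49 2.4 ] T [0.214 0.336 0.025]
```

View pics/w3.png

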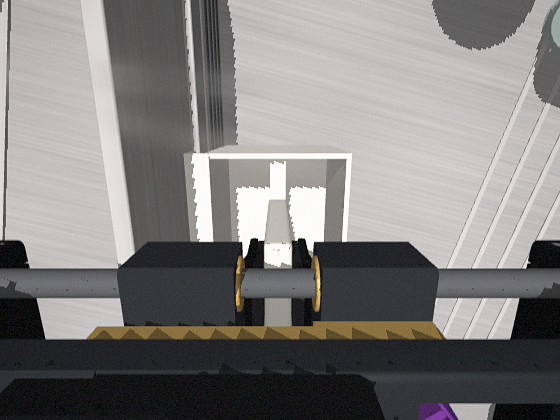

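The wrist view shows the lip (col 185–212, row 155) sitting over the rail line at col 195. The stop is hidden below the gripper, so I'll find it by feel.

{"method": "carry_out", "body": {
  "series": [-0.04, 0, 0, 0, 0, 0, 5, -0.04, 0, 0, 0, 0, 0, 5, -0.025, 0, 0, 0, 0, 0, 5, 0, 0, 0, 0, 0, 0, 5, 0, 0, 0, 0, 0, 0, 5]
}}

```text
clock: 15.07
tcp_pos: [0.5099, 0.2588, 0.154]
ee_rot: [-3.118, -0.385, -0.001]
wrist_force: [1.9, 0.5, 0.9]
grip_width: 0.136
finger_force: 30.0
```

```bash
python3 -c "
from h import *
pan()"
```

```text
t 15.07 tcp [0.5099 0.2588 0.154 ] yaw_x 14.06 tilt [0.0006 0.0004] F [1.93 0.53 0.9 ] grip 11.8 30.0 q [ 0.75  0.36 -0.23  0.   -0.97  1.06]
caddy panel mm [-56.91  35.7   34.71] F panel [ 0.05 -2.    0.9 ] T [ 0.29  -0.592 -0.119]
```

{"method": "carry_out", "body": {
  "series": [-0.0125, 0, 0, 0, 0, 0, 5, -0.0125, 0, 0, 0, 0, 0, 5, 0, 0, 0, 0, 0, 0, 5, 0, 0, 0, 0, 0, 0, 5]
}}

```text
clock: 15.4
tcp_pos: [0.5089, 0.2585, 0.154]
ee_rot: [-3.118, -0.385, -0.001]
wrist_force: [3.3, 0.5, 1.7]
grip_width: 0.141
finger_force: 30.0
```

```bash
python3 -c "
from h import *
pan()"
```

```text
t 15.4 tcp [0.5089 0.2585 0.154 ] yaw_x 14.07 tilt [0.0005 0.0003] F [3.33 0.49 1.66] grip 12.3 30.0 q [ 0.75  0.36 -0.24  0.   -0.97  1.06]
caddy panel mm [-56.93  36.78  34.69] F panel [-0.33 -3.35  1.66] T [ 0.301 -0.706 -0.136]
```

{"method": "carry_out", "body": {
  "series": [-0.0125, 0, 0, 0, 0, 0, 5, -0.0125, 0, 0, 0, 0, 0, 5, 0, 0, 0, 0, 0, 0, 5, 0, 0, 0, 0, 0, 0, 5]
}}

```text
clock: 15.73
tcp_pos: [0.5078, 0.2582, 0.154]
ee_rot: [-3.118, -0.385, -0.0]
wrist_force: [2.4, 0.5, 1.9]
grip_width: 0.137
finger_force: 30.0
```

```bash
python3 -c "
from h import *
pan()"
```

```text
t 15.73 tcp [0.5078 0.2582 0.154 ] yaw_x 14.07 tilt [0.0003 0.0002] F [2.37 0.51 1.86] grip 12.0 30.0 q [ 0.75  0.36 -0.24  0.   -0.97  1.06]
caddy panel mm [-56.95  37.93  34.69] F panel [-0.08 -2.42  1.86] T [ 0.403 -0.733 -0.121]
```

{"method": "carry_out", "body": {
  "series": [-0.0125, 0, 0, 0, 0, 0, 5, -0.0125, 0, 0, 0, 0, 0, 5, 0, 0, 0, 0, 0, 0, 5, 0, 0, 0, 0, 0, 0, 5]
}}

```text
clock: 16.07
tcp_pos: [0.5072, 0.2582, 0.154]
ee_rot: [-3.117, -0.385, -0.002]
wrist_force: [5.1, 1.4, 0.6]
grip_width: 0.14
finger_force: 30.0
```

```bash
python3 -c "
from h import *
pan()"
```

```text
t 16.07 tcp [0.5072 0.2582 0.154 ] yaw_x 14.09 tilt [0.0012 0.0006] F [5.14 1.44 0.63] grip 12.2 30.0 q [ 0.76  0.36 -0.24  0.   -0.97  1.06]
caddy panel mm [-56.84  38.48  34.74] F panel [ 0.15 -5.33  0.63] T [ 0.42  -1.383 -0.145]
```

The slide stalled at y 38.5 with the side force rising, so it has reached the stop. I'll press slightly more, hold, then ease the side push and release to only 36 mm (the plate is close).

{"method": "carry_out", "body": {
  "series": [-0.012, 0, 0, 0, 0, 0, 5, 0, 0, 0, 0, 0, 0, 5, 0, 0, 0, 0, 0, 0, 5, 0, 0, 0, 0, 0, 0, 5]
}}

```text
clock: 16.4
tcp_pos: [0.5071, 0.2582, 0.1541]
ee_rot: [-3.117, -0.385, -0.003]
wrist_force: [6.0, 0.9, 1.0]
grip_width: 0.137
finger_force: 30.0
```

```bash
python3 -c "
from h import *
pan()"
```

```text
t 16.4 tcp [0.5071 0.2582 0.1541] yaw_x 14.09 tilt [0.0019 0.0009] F [6.   0.9  0.96] grip 11.9 30.0 q [ 0.76  0.36 -0.24  0.   -0.97  1.06]
caddy panel mm [-56.8   38.58  34.8 ] F panel [-0.59 -6.04  0.96] T [ 0.388 -1.7   -0.122]
```

{"method": "carry_out", "body": {
  "series": [0.012, 0, 0, 0, 0, 0, 5, 0.012, 0, 0, 0, 0, 0, 5, 0, 0, 0, 0, 0, 0, 5, 0, 0, 0, 0, 0, 0, 5],
  "squeeze": 6
}}

```text
clock: 16.73
tcp_pos: [0.5072, 0.2581, 0.154]
ee_rot: [-3.118, -0.385, -0.0]
wrist_force: [3.8, 1.6, 2.3]
grip_width: 0.142
finger_force: 6.0
```

{"method": "carry_out", "body": {
  "series": [0, 0, 0, 0, 0, 0, 13, 0, 0, 0, 0, 0, 0, 15, 0, 0, 0, 0, 0, 0, 17, 0, 0, 0, 0, 0, 0, 20, 0, 0, 0, 0, 0, 0, 25, 0, 0, 0, 0, 0, 0, 30, 0, 0, 0, 0, 0, 0, 36, 0, 0, 0, 0, 0, 0, 36, 0, 0, 0, 0, 0, 0, 36, 0, 0, 0, 0, 0, 0, 36, 0, 0, 0, 0, 0, 0, 36]
}}

```text
clock: 17.65
tcp_pos: [0.5072, 0.2581, 0.1539]
ee_rot: [-3.118, -0.385, -0.0]
wrist_force: [0.1, 0.1, -0.4]
grip_width: 0.41
finger_force: 0.0
```

```bash
python3 -c "
from h import *
pan()
s=snapshot('wrist');save(s,'w4')"
```

```text
t 17.65 tcp [0.5072 0.2581 0.1539] yaw_x 14.07 tilt [-0.  0.] F [ 0.05  0.07 -0.36] grip 35.7 0.0 q [ 0.76  0.36 -0.24 -0.   -0.97  1.06]
caddy panel mm [-56.98  38.55  34.59] F panel [ 0.06 -0.07 -0.36] T [-0.055 -0.076  0.06 ]
```

View pics/w4.png

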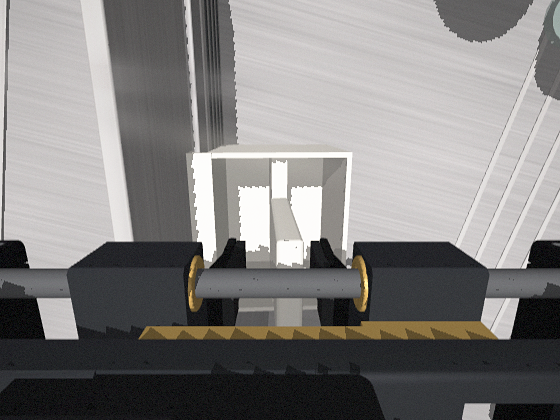

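The caddy hangs with the handle (col 275–302) free between the fingers (col 245 and 312), leaning slightly as expected. I'll retreat straight up.

{"method": "carry_out", "body": {
  "series": [0, 0, -0.1, 0, 0, 0, 36, 0, 0, -0.2, 0, 0, 0, 36, 0, 0, -0.3, 0, 0, 0, 36, 0, 0, -0.4, 0, 0, 0, 36, 0, 0, -0.4, 0, 0, 0, 36, 0, 0, -0.5, 0, 0, 0, 36, 0, 0, -0.5, 0, 0, 0, 36, 0, 0, -0.3, 0, 0, 0, 36, 0, 0, 0, 0, 0, 0, 36, 0, 0, 0, 0, 0, 0, 36]
}}

```text
clock: 18.53
tcp_pos: [0.5073, 0.2582, 0.2628]
ee_rot: [-3.116, -0.384, -0.002]
wrist_force: [0.1, 0.2, -0.6]
grip_width: 0.414
finger_force: 0.0
```

```bash
python3 - <<'E'
from h import *
pan()
s=snapshot("scene");b=s["frame"][100:290,330:480];cv2.imwrite("pics/s5.png",cv2.resize(b,None,fx=3,fy=3)[...,::-1])
for n in("scene","wrist"):
    s=snapshot(n);w=cloud(s).reshape(-1,3);w=w[np.isfinite(w[:,2])];d=w[:,:2]-C0;p=np.stack([d@px,d@py,w[:,2]],1)*1e3
    X,Y,Z=p.T
    h=p[(X>-85)&(X<-40)&(Z>182)&(Z<195)&(Y>0)&(Y<80)];l=p[(X>-16)&(X<2)&(Z>112)&(Z<122)&(Y>-30)&(Y<92)]
    for q in(h,l):
        if len(q)>10: print(n,len(q),np.percentile(q,[2,50,98],axis=0).round(1).tolist())
E
```

```text
t 18.53 tcp [0.5073 0.2582 0.2628] yaw_x 14.06 tilt [0.0013 0.0017] F [ 0.07  0.22 -0.61] grip 36.0 0.0 q [ 0.76  0.27 -0.08 -0.   -1.22  1.06]
caddy panel mm [-56.82  38.42 143.45] F panel [ 0.2  -0.12 -0.61] T [-0.077  0.036  0.026]
scene 72 [[-68.3, 14.9, 182.2], [-62.8, 36.4, 183.9], [-58.0, 58.4, 186.1]]
scene 294 [[-15.5, -20.2, 112.4], [-5.4, 34.2, 114.7], [1.8, 89.2, 120.9]]
wrist 983 [[-67.2, 14.7, 182.7], [-61.6, 37.7, 184.9], [-55.6, 62.4, 186.5]]
wrist 1843 [[-15.8, -20.7, 112.6], [-7.2, 28.5, 115.8], [1.4, 82.5, 120.7]]
```

View pics/s5.png

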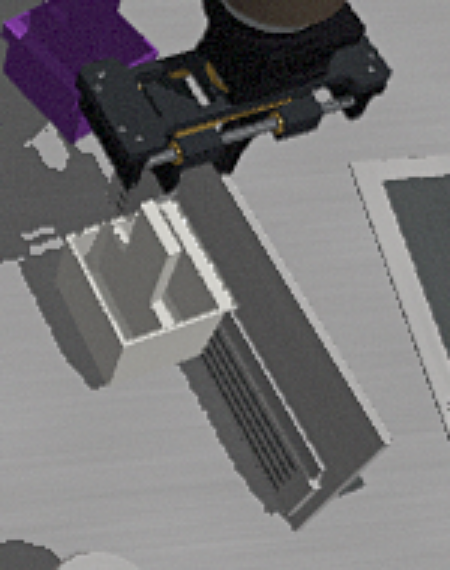

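The scene crop shows the caddy hanging on the rail with its lip hooked (crop (205,255)) and its end at the stop under the gripper. The lean is about 0.06 rad and the gripper is well clear above.

```bash
python3 -c "
from bench import *
print(hand_in())"
```

```text
the job is handed in; nothing more can be done
None
```

The lipped caddy now hangs from the rail by its lip, against the end stop and released, and I handed the job in at about 18.6 s; `hand_in()` returned no verdict.

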